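# Twist a sprung channel nut into the strut of an under-sink pipe board

## Task

The pipe board for under the sink needs a fixing for its third pipe. Take the winged channel nut from the parts tray, put it lengthwise into the slot of the strut midway between the two clamped copper pipes, push it down gently against its spring and give it a quarter turn clockwise, then let it rise so that its two grooves catch the lips of the strut. Leave it there, square across the strut and let go, do not force it, and leave the other things where they are.

Things in the scene. Friction and masses are not known exactly. Their poses are not given: they have to be found in the camera images.
- nut: Sprung channel nut, 80 g, upright in the tray. Origin: centre of its underside; z up, x its length. Steel T-nut 34.5 (x) x 20.4 x 8 mm high, two grooves along y in its top (2.5 deep, 9.75 to 15 mm from the middle), a 16 mm neck above. Half a turn about z changes nothing. Two opposite corners are cut away: in the strut it turns only clockwise from above and its ends meet the walls 5 degrees past square.
- plate_washer: The nut's sprung steel plate washer, 38 x 38 x 3 mm, too wide for the slot: it lands on the strut's lips. Origin at the centre of its underside, 11 mm above the T-nut's underside. As the nut is pushed on down, the plate slides up the neck, 5 mm to a stop below the wing; the spring's force grows evenly from 4 N at first to 10 N at the stop. Pressed with more than 18 N the plate bends.
- pipe_board: Plywood panel 240 (x) x 330 (y) x 18 mm, fixed flat on the counter, origin at the centre of its underside. A strut 300 mm long, 41.3 mm wide and high, slot up, is screwed along its y centreline on shims. Two 22 mm copper pipes, brass valves at their -x ends, cross the strut along x, clamped on it at y = -105 and +75 mm, and reach 44 mm above it. Strut and pipes do not move.
- strut_spot (a point): Nominal point on the panel: middle of the slot, level with the strut's top (59.3 mm above the counter), midway between the pipes; y along the slot, x across, z up. The strut as screwed on is true in angle but may sit up to 2.5 mm to either side (x) and 0 to 3 mm higher: feel for it. Slot 22 mm wide, lips 2.5 mm thick, bent down 7.5 mm at its edges; inside 36.3 mm wide, 38.8 mm deep.
- nut_wing (a point): Middle of the nut's grey plastic wing, to be gripped across its 12 mm thickness (y): 32 (x) x 12 (y) x 23 mm high, fixed to the T-nut, 21 to 44 mm above its underside; this point 34 mm above that. With the plate resting on the strut's lips the underside is 11 mm below the strut's top; pushed 4.5 mm further the nut clears the lips and can turn; let up, its grooves catch the lips 2 mm below where the plate landed.
- tray: Open black plastic parts tray 225 (x) x 115 (y) x 18 mm high, walls and floor 3 mm, fixed on the counter; origin at the centre of its underside. The channel nut, a bolt standing on its head (48 mm high) and a flat round washer (36 mm) stand in a row along its x axis, 70 mm apart, in any order.
- bolt: M10 hex bolt standing on its head in the tray, 48 mm high; origin under its head. Bystander.
- big_washer: Flat steel washer, 36 mm across, 4 mm thick, in the tray; origin at the centre of its underside. Bystander.
- strut_offcut: Offcut of strut, 90 x 41 x 41 mm, on the counter to the right of the board; origin at the centre of its underside. Bystander.
- spanner: Spanner on the counter to the right; origin at the centre of its underside. Bystander.
- elbow: Copper pipe elbow, 47 mm high, on the counter to the right; origin at the centre of its foot. Bystander.

How it is judged:
By the outcome, as a careful person would: the job done as asked, in the order asked, and still so for the second after the job is handed in, with the robot touching nothing.
It also fails if it takes over 72 s, if anything falls off the work surface, if the arm or the gripper's body presses on something with over 40 N, if the wrist force passes 120 N, or if a joint passes its speed limit or range.

## Robot

A 6-joint arm with a two-finger parallel gripper is mounted at the origin on the work surface. World frame = base frame: x ahead of the robot, y to its left, z up, the work surface at z = 0. Lengths are in m, angles in degrees, forces in N, time in s.
With the tool pointing down it reaches from about 0.3 to 0.75 m from the base axis. Payload 8.5 kg.
Tool frame: the origin (TCP) lies between the finger pads; the fingertips stand 14 mm ahead of it and the grasp point (between the pads) lies 5 mm behind it; z points along the fingers, y is the direction in which the jaws open and shut (so a half turn about z gives the same grasp; the last joint's range is limited). The gripper opens to 85 mm and grips with 20 to 120 N. Pads are 22 mm wide; open, the fingers measure 114 mm over their backs; the gripper's body (76 mm by 85 mm) begins 54 mm behind the grasp point. The pads swing forward as they close: fully open they stand 13 mm farther back than shut.
Start: joints at [52.179, 21.807, 74.336, -0, 83.858, -12.336], TCP at [0.237, 0.496, 0.245] pointing down, gripper open.
Joint ranges: [-178.18, 178.18], [-50.72, 133.34], [12.68, 142.11], [-81.47, 261.47], [9.98, 163.14], [-165.26, 165.26]. Speed limits (degrees/s): [136.94, 136.94, 180, 180, 180, 180].

## Interface

Orientations are given as a 3x3 rotation matrix whose columns are the frame's x, y, z axes.
In Python, from rig import env gives the robot as it stands.
- The arm moves only by the tool move_arm, never from a script. Its argument "series" is a list of rows, each a list of 3 entries, a list of its own where there are three numbers: the closure in counts, from 0 (fully open) to 255 (shut), then the shift along the world's x, y, z in cm, then the turn, a rotation vector about the world's x, y, z in degrees. A call has 1 to 10 rows; each row shifts and turns the commanded pose from where the row before left it; what a row does not reach is not made up. A row lasts 1/12 s, in which the tool goes at most 41.7 mm and 7.16 degrees, less where a joint would pass 70% of its speed; a pose out of reach is approached as far as the arm can. A call is refused whole if a number of a shift passes 4.17 or a number of a turn 7.16, either way. A call with a gripper value outside its range is refused whole. The fingers move at their own pace and stop on an object; "newtons" is the grip in N (left out, the last holds). Time passes only in rows, so rows that do not move let the fingers close. It gives the time, the measured TCP pose, the force and the opening at its end, in the units of the state.
- env.observe(): the state, without advancing time (a new reading comes with each control period).
- env.get_image(name): name is "scene" or "top"; returns a dict with "color" (420x560x3 uint8, red, green, blue), "fx", "fy", "cx", "cy" (pixels), "position" and "orientation" of the camera in the world. Camera axes: x right, y down, z forward; pixel columns grow to the right and rows downward; lengths in m; the calibration is good to about 2 mm. A picture is of the moment at which its call begins. There is no depth.
- env.close_job(): hands the job in, once; it reports no verdict.
The state is a dict: "time_s": time; "q": joint angles; "qvel": joint speeds; "joint_efforts": joint torques, N m; "position": TCP position; "tool_rot": TCP orientation; "ft_force": force on the tool from outside, world axes, zero at the start; "wrist_torque": the same for the moment, N m; "grip_width": finger opening in m.
Only numpy, scipy, OpenCV 4.12 (cv2) and the standard library are available. Lean on these libraries where they do the work, as an engineer would, in place of code of your own. Each camera call takes 0.05 s, during which the arm holds its last target. There are 200 camera calls.

## Working session

There is one attempt and no reset: what is moved stays moved. The work goes in short steps, Python scripts to look and compute and a tool call to move; the robot and the scene stay as the last step left them, time stands still between calls to the robot, and variables do not carry over. Pictures are saved under pics/ and viewed, about 8 in all and at most 12, crops included, and the job is handed in when it is done.

Besides the shell and the picture viewer there is one more tool, called after ">>>" as a command line: name --argument value ..., lists and objects as JSON in quotes. move_arm: Moves the arm, as the interface text tells. Its arguments: {"type":"object","properties":{"series":{"type":"array","items":{"type":"array"}},"newtons":{"type":"number"}},"required":["series"]}

```bash
mkdir -p pics; ls
python3 - <<'E'
from rig import env
import cv2, numpy as np, json
for n in ("top","scene"):
    d=env.get_image(n)
    cv2.imwrite(f"pics/{n}0.png",d["color"][:,:,::-1])
    print(n,d["fx"],d["fy"],d["cx"],d["cy"],np.round(d["position"],4),np.round(d["orientation"],4).tolist())
s=env.observe(); print(s)
E
```

```text
pics
top 403.5097126191382 403.5097126191382 277.93118758270333 210.10390288458527 [ 0.4127 -0.0665  1.0281] [[0.0016, -0.9956, 0.0939], [-1.0, -0.0011, 0.0058], [-0.0056, -0.0939, -0.9956]]
scene 499.24444082012184 499.24444082012184 275.761008514534 206.87265517862045 [ 0.9457 -0.5907  1.208 ] [[0.7923, 0.5205, -0.3185], [0.6101, -0.6853, 0.3977], [-0.0112, -0.5094, -0.8605]]
{'time_s': 0.1, 'q': array([ 5.21784613e+01,  2.18382336e+01,  7.43789835e+01, -1.32956761e-03,
        8.38583164e+01, -1.23361247e+01]), 'qvel': array([-0.06633911, -0.03342847, -0.14727121, -0.05350028, -0.04356758,
       -0.01308659]), 'joint_efforts': array([ 3.79751291e-03, -4.49223697e+01, -2.31655079e+01, -1.57935083e-04,
        3.72156675e-03, -5.36640607e-05]), 'position': array([0.23651287, 0.49628131, 0.24477157]), 'tool_rot': array([[-9.02695824e-01,  4.30278543e-01, -7.90166892e-04],
       [ 4.30279191e-01,  9.02695244e-01, -1.05551223e-03],
       [ 2.59115631e-04, -1.29279885e-03, -9.99999131e-01]]), 'ft_force': array([0.74025943, 0.15773054, 0.49535361]), 'wrist_torque': array([ 0.00768224,  0.04432705, -0.03089152]), 'grip_width': 0.08517026856475957}
```

View pics/top0.png

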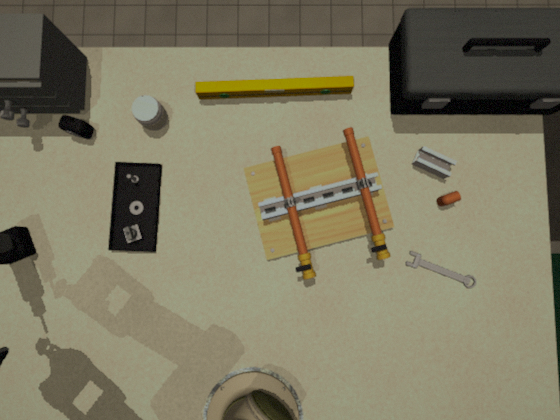

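View pics/scene0.png

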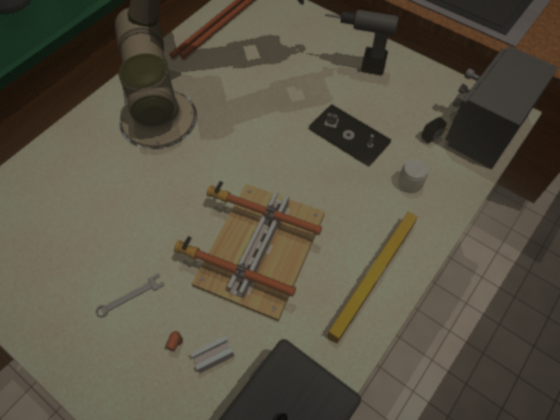

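The top view shows the tray at left with bolt (132,180), washer (137,208) and nut (132,233). The board's strut runs (262,210)–(380,183), with the valves at the bottom. I'll enlarge the crops.

```bash
cat > h.py <<'E'
import numpy as np, cv2
from rig import env
def ray(d,u,v,z):
    R=np.array(d["orientation"]);p=np.array(d["position"])
    r=R@np.array([(u-d["cx"])/d["fx"],(v-d["cy"])/d["fy"],1.0])
    return p+r*(z-p[2])/r[2]
def proj(d,P):
    R=np.array(d["orientation"]);c=R.T@(np.asarray(P)-np.array(d["position"]))
    return np.array([d["fx"]*c[0]/c[2]+d["cx"],d["fy"]*c[1]/c[2]+d["cy"]])
def crop(im,x0,y0,x1,y1,k):
    return cv2.resize(im[y0:y1,x0:x1],None,fx=k,fy=k,interpolation=cv2.INTER_CUBIC)
E
python3 - <<'E'
from h import *
t=cv2.imread("pics/top0.png");s=cv2.imread("pics/scene0.png")
a=crop(t,105,158,165,258,6)
b=crop(s,300,95,400,165,4)
c=np.zeros((600,770,3),np.uint8);c[:600,:360]=a;c[:280,365:765]=b
d=crop(t,115,220,150,250,10);c[290:590,365:715]=d
cv2.imwrite("pics/tray.png",np.clip(c*1.6,0,255).astype(np.uint8))
cv2.imwrite("pics/board.png",np.clip(crop(t,240,122,400,282,3.7)*1.2,0,255).astype(np.uint8))
E
```

```text
(no output)
```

View pics/tray.png

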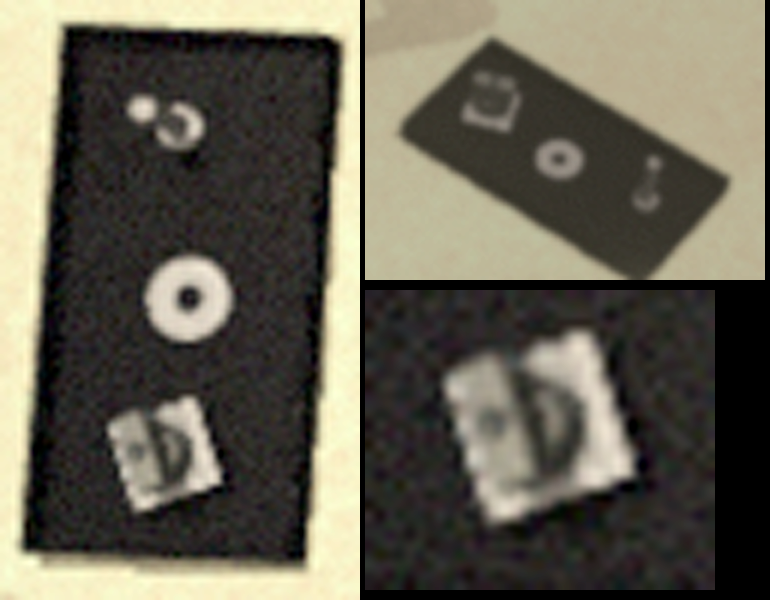

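View pics/board.png

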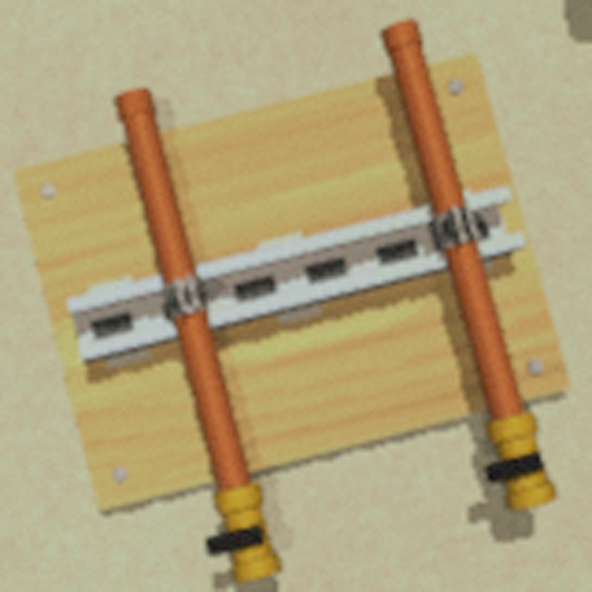

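The tray crop shows the nut with its wing long axis about 17° from the image vertical, down-right, and parallax shifting the wing left. The board crop gives panel corners near (15,170), (480,53), (570,393) and (102,514) in crop pixels, with the slot clearly visible between the pipes.

```bash
cat > m.py <<'E'
from h import *
D={n:env.get_image(n) for n in("top","scene")}
# nut plate
for n,box in(("top",(115,220,150,250)),("scene",(318,108,345,132))):
    d=D[n];g=cv2.cvtColor(d["color"],cv2.COLOR_RGB2GRAY);x0,y0,x1,y1=box
    sub=cv2.resize(g[y0:y1,x0:x1],None,fx=8,fy=8,interpolation=cv2.INTER_CUBIC)
    th,m=cv2.threshold(sub,0,255,cv2.THRESH_OTSU)
    if n=="top": m=(sub>45).astype(np.uint8)*255
    cs,_=cv2.findContours(m,cv2.RETR_EXTERNAL,cv2.CHAIN_APPROX_NONE);c=max(cs,key=cv2.contourArea)
    B=(cv2.boxPoints(cv2.minAreaRect(c))+.5)/8-.5+[x0,y0]
    W=np.array([ray(d,*q,0.017)for q in B])
    e=W[1]-W[0];f=W[2]-W[1]
    print(n,th,B.round(1).tolist(),"ctr",W.mean(0).round(4),"sides",np.linalg.norm(e).round(4),np.linalg.norm(f).round(4),"ang",np.degrees(np.arctan2(e[1],e[0])).round(1),np.degrees(np.arctan2(f[1],f[0])).round(1))
# panel corners (from view)
d=D["top"]
C=np.array([(15,170),(480,53),(570,393),(102,514)])/3.7+[240,122]-.37
W=np.array([ray(d,*q,0.018)for q in C]);print(W.round(4).tolist())
for i in range(4):print(np.linalg.norm(W[i]-W[(i+1)%4]).round(4),end=" ")
ctr=W.mean(0)
yv=(W[0]-W[1])+(W[3]-W[2]);yv/=np.linalg.norm(yv);print("ctr",ctr,"yaw y",np.degrees(np.arctan2(-yv[0],yv[1])))
xv=(W[0]-W[3])+(W[1]-W[2]);print("yaw x",np.degrees(np.arctan2(xv[1],xv[0])))
E
python3 m.py
```

```text
top 62.0 [[121.3, 227.4], [137.4, 222.4], [142.3, 238.6], [126.3, 243.5]] ctr [0.45   0.3058 0.017 ] sides 0.0418 0.0429 ang -72.6 -161.1
scene 62.0 [[317.6, 107.6], [326.8, 107.6], [326.8, 116.7], [317.6, 116.7]] ctr [0.4107 0.3196 0.017 ] sides 0.029 0.0373 ang 37.0 -55.4
[[0.6164, 0.0265, 0.018], [0.6985, -0.294, 0.018], [0.4637, -0.3501, 0.018], [0.382, -0.0342, 0.018]]
0.3309 0.2414 0.3263 0.2422 ctr [ 0.54016692 -0.16295989  0.018     ] yaw y 14.438222618559758
yaw x 13.983536508907655
```

```bash
cat > p.py <<'E'
from h import *
from scipy.ndimage import map_coordinates
D={n:env.get_image(n) for n in("top","scene")}
y=np.radians(14.2);R=np.array([[np.cos(y),-np.sin(y),0],[np.sin(y),np.cos(y),0],[0,0,1]])
sp=np.array([.5402,-.1630,0])+R@[0,-.015,0];print("nominal spot",sp.round(4))
for n in D:
    g=cv2.cvtColor(D[n]["color"],cv2.COLOR_RGB2GRAY).astype(float)
    for half in((-55,-20),(20,40)):
        xs=np.arange(-36,37,2.)
        pr=[np.mean([map_coordinates(g,[[p[1]],[p[0]]],order=1)[0] for p in(proj(D[n],sp+R@[x/1e3,v/1e3,.0608]) for v in range(half[0],half[1],4))])for x in xs]
        print(n,half,[(int(a),int(b))for a,b in zip(xs,pr)])
# pipes: along y at x=+-60, red-ness
    for x in(-55,50):
        im=D[n]["color"].astype(float);s=im[:,:,0]-im[:,:,2]
        ys=np.arange(-130,131,1.)
        v=np.array([map_coordinates(s,[[p[1]],[p[0]]],order=1)[0] for p in(proj(D[n],sp+R@[x/1e3,q/1e3,.0923])for q in ys)])
        hi=ys[v>75];print(n,"pipe",x,v.min().round(),v.max().round(),hi[hi<0][[0,-1]],hi[hi>0][[0,-1]])
# nut profile at plate level and wing
y=np.radians(18);Rn=np.array([[np.cos(y),-np.sin(y),0],[np.sin(y),np.cos(y),0],[0,0,1]])
c=np.array([.45,.3058,.017])
for n in D:
    g=cv2.cvtColor(D[n]["color"],cv2.COLOR_RGB2GRAY).astype(float)
    f=lambda q:map_coordinates(g,[[q[1]],[q[0]]],order=1)[0]
    t=np.arange(-28,29,2.)
    print(n,"x",[(int(a),int(np.mean([f(proj(D[n],c+Rn@[a/1e3,b/1e3,0]))for b in range(-16,17,4)])))for a in t])
    print(n,"y",[(int(a),int(np.mean([f(proj(D[n],c+Rn@[b/1e3,a/1e3,0]))for b in range(-14,15,4)])))for a in t])
E
python3 p.py
```

```text
nominal spot [ 0.5439 -0.1775  0.    ]
top (-55, -20) [(-36, 126), (-34, 107), (-32, 96), (-30, 95), (-28, 97), (-26, 99), (-24, 90), (-22, 83), (-20, 114), (-18, 148), (-16, 160), (-14, 161), (-12, 160), (-10, 148), (-8, 130), (-6, 110), (-4, 92), (-2, 76), (0, 73), (2, 83), (4, 100), (6, 109), (8, 109), (10, 108), (12, 130), (14, 152), (16, 160), (18, 161), (20, 156), (22, 143), (24, 132), (26, 130), (28, 131), (30, 133), (32, 136), (34, 138), (36, 139)]
top (20, 40) [(-36, 122), (-34, 101), (-32, 95), (-30, 99), (-28, 104), (-26, 104), (-24, 92), (-22, 90), (-20, 124), (-18, 152), (-16, 161), (-14, 162), (-12, 161), (-10, 152), (-8, 139), (-6, 126), (-4, 108), (-2, 93), (0, 90), (2, 97), (4, 107), (6, 111), (8, 110), (10, 113), (12, 138), (14, 156), (16, 161), (18, 161), (20, 160), (22, 158), (24, 153), (26, 144), (28, 137), (30, 135), (32, 136), (34, 137), (36, 139)]
top pipe -55 32.0 108.0 [-119.   -1.] [  1. 100.]
top pipe 50 30.0 110.0 [-95. -76.] [ 74. 101.]
scene (-55, -20) [(-36, 95), (-34, 96), (-32, 100), (-30, 104), (-28, 107), (-26, 108), (-24, 108), (-22, 107), (-20, 1
[... 322 characters left out ...]
, (-34, 99), (-32, 102), (-30, 105), (-28, 108), (-26, 109), (-24, 108), (-22, 106), (-20, 102), (-18, 99), (-16, 102), (-14, 110), (-12, 114), (-10, 113), (-8, 105), (-6, 94), (-4, 90), (-2, 95), (0, 101), (2, 104), (4, 103), (6, 96), (8, 84), (10, 70), (12, 62), (14, 68), (16, 85), (18, 103), (20, 113), (22, 114), (24, 106), (26, 90), (28, 75), (30, 66), (32, 66), (34, 74), (36, 83)]Traceback (most recent call last):
  File "p.py", line 17, in <module>
    hi=ys[v>75];print(n,"pipe",x,v.min().round(),v.max().round(),hi[hi<0][[0,-1]],hi[hi>0][[0,-1]])
                                                                 ~~~~~~~~^^^^^^^^
IndexError: index 0 is out of bounds for axis 0 with size 0
```

```bash
sed -i 's/hi=ys\[v>75\];print.*/print(n,"pipe",x,[(int(a),int(b)) for a,b in zip(ys,v) if int(a)%3==0 and 70<abs(a)<112])/; s/^    for half/    for half in():pass\n    for half/' p.py; python3 p.py | grep -v -- "-36,"
python3 - <<'E'
from h import *
d=env.get_image("scene");print([proj(d,p).round(1).tolist() for p in [(.6164,.0265,.018),(.6985,-.294,.018),(.4637,-.3501,.018),(.382,-.0342,.018)]])
im=d["color"][:,:,::-1];im=np.clip(crop(im,170,175,340,325,4)*1.6,0,255).astype(np.uint8);cv2.imwrite("pics/sc_board.png",im)
E
```

```text
nominal spot [ 0.5439 -0.1775  0.    ]
top pipe -55 [(-111, 72), (-108, 74), (-105, 75), (-102, 75), (-99, 74), (-96, 76), (-93, 92), (-90, 102), (-87, 106), (-84, 105), (-81, 96), (-78, 87), (-75, 60), (-72, 50), (72, 73), (75, 74), (78, 75), (81, 75), (84, 86), (87, 102), (90, 107), (93, 107), (96, 100), (99, 86), (102, 67), (105, 65), (108, 69), (111, 69)]
top pipe 50 [(-111, 61), (-108, 66), (-105, 67), (-102, 66), (-99, 66), (-96, 67), (-93, 84), (-90, 99), (-87, 107), (-84, 106), (-81, 97), (-78, 85), (-75, 67), (-72, 58), (72, 71), (75, 76), (78, 77), (81, 76), (84, 83), (87, 99), (90, 104), (93, 106), (96, 100), (99, 89), (102, 69), (105, 61), (108, 65), (111, 66)]
scene pipe -55 [(-111, 35), (-108, 35), (-105, 40), (-102, 51), (-99, 60), (-96, 66), (-93, 67), (-90, 65), (-87, 57), (-84, 52), (-81, 51), (-78, 52), (-75, 52), (-72, 52), (72, 40), (75, 48), (78, 57), (81, 62), (84, 66), (87, 65), (90, 60), (93, 54), (96, 53), (99, 53), (102, 53), (105, 52), (108, 52), (111, 51)]
scene pipe 50 [(-111, 31), (-108, 33), (-105, 39), (-102, 49), (-99, 59), (-96, 65), (-93, 69), (-90
[... 800 characters left out ...]
4, 24), (26, 24), (28, 23)]
scene x [(-28, 33), (-26, 33), (-24, 33), (-22, 34), (-20, 35), (-18, 38), (-16, 45), (-14, 52), (-12, 56), (-10, 56), (-8, 54), (-6, 52), (-4, 51), (-2, 50), (0, 50), (2, 49), (4, 49), (6, 49), (8, 49), (10, 50), (12, 51), (14, 55), (16, 62), (18, 68), (20, 67), (22, 59), (24, 48), (26, 39), (28, 34)]
scene y [(-28, 34), (-26, 37), (-24, 44), (-22, 54), (-20, 64), (-18, 73), (-16, 77), (-14, 76), (-12, 71), (-10, 64), (-8, 57), (-6, 51), (-4, 47), (-2, 45), (0, 44), (2, 43), (4, 42), (6, 40), (8, 40), (10, 40), (12, 41), (14, 43), (16, 46), (18, 51), (20, 55), (22, 58), (24, 60), (26, 59), (28, 55)]
[[322.6, 211.2], [275.1, 319.0], [188.8, 281.5], [242.9, 182.8]]
```

View pics/sc_board.png

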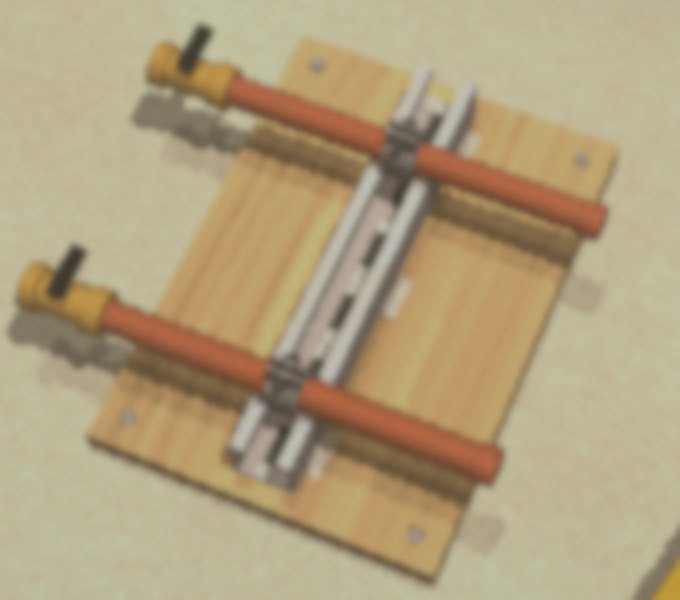

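The scene view puts the panel corners about 2.3 px right of where the top view predicts, and the nut shows the same shift. So the two cameras disagree by about 5 mm, and I'll take the mean for now: nut at about (0.4517, 0.307), yaw 18°. Later I'll use the gripped nut as the reference. Next, go above the nut.

>>> move_arm --series '[[120, [2.15, -1.89, -1.2], [0, 0, 4.35]], [120, [2.15, -1.89, -1.2], [0, 0, 4.35]], [120, [2.15, -1.89, -1.2], [0, 0, 4.35]], [120, [2.15, -1.89, -1.2], [0, 0, 4.35]], [120, [2.15, -1.89, -1.2], [0, 0, 4.35]], [120, [2.15, -1.89, -1.2], [0, 0, 4.35]], [120, [2.15, -1.89, -1.2], [0, 0, 4.35]], [120, [2.15, -1.89, -1.2], [0, 0, 4.35]], [120, [2.15, -1.89, -1.2], [0, 0, 4.35]], [120, [2.15, -1.89, -1.2], [0, 0, 4.35]]]' --newtons 30

```text
time_s: 1.28
position: [0.4526, 0.3064, 0.1249]
tool_rot: [[-0.95, -0.313, 0.0], [-0.313, 0.95, 0.0], [-0.0, 0.0, -1.0]]
ft_force: [-0.1, 0.4, 0.8]
grip_width: 0.0453
```

>>> move_arm --series '[[120, [0, 0, 0], [0, 0, 0]], [120, [0, 0, 0], [0, 0, 0]], [120, [0, 0, 0], [0, 0, 0]], [120, [0, 0, 0], [0, 0, 0]]]'

```text
time_s: 1.62
position: [0.4511, 0.3082, 0.1259]
tool_rot: [[-0.951, -0.31, 0.001], [-0.31, 0.951, 0.0], [-0.001, 0.0, -1.0]]
ft_force: [-0.1, 0.2, 0.1]
grip_width: 0.0447
```

Run:
```python
from h import *
t=env.get_image("top");s=env.get_image("scene")
for d in(t,s):
    print([proj(d,p).round(1).tolist() for p in [(.4511,.3082,.112),(.4517,.307,.047),(.4517,.307,.017)]])
a=crop(t["color"][:,:,::-1],90,200,160,260,5);b=crop(s["color"][:,:,::-1],295,70,375,145,5)
c=np.zeros((600,760,3),np.uint8);c[:300,:350]=a;c[:375,355:755]=b
cv2.imwrite("pics/hover.png",np.clip(c*1.7,0,255).astype(np.uint8))
```

```text
[[115.5, 230.9], [126.8, 231.8], [131.4, 232.3]]
[[333.6, 99.0], [331.6, 114.2], [330.8, 120.7]]
```

View pics/hover.png

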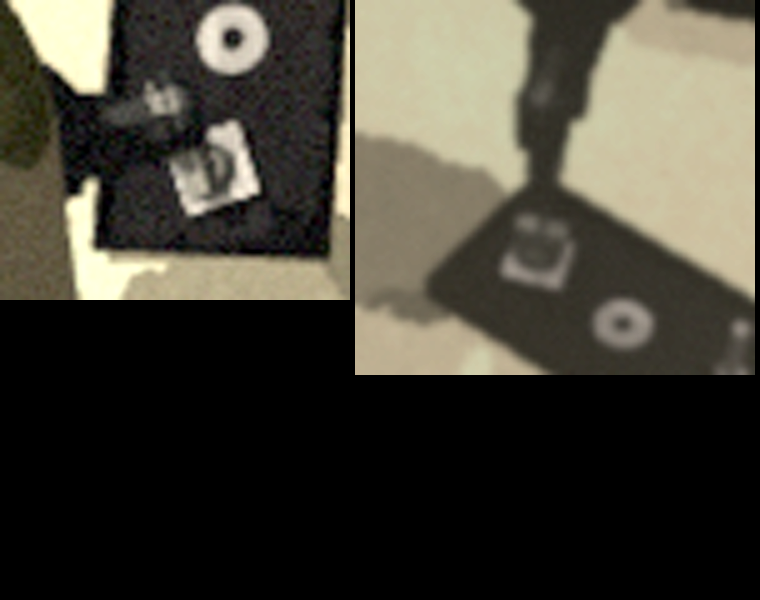

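The gripper sits above the nut and lines up with it in both views. Descend and close gently.

>>> move_arm --series '[[120, [0.06, -0.12, -1.1], [0, 0, 0]], [120, [0, 0, -1.1], [0, 0, 0]], [120, [0, 0, -1.1], [0, 0, 0]], [120, [0, 0, -1.1], [0, 0, 0]], [120, [0, 0, -1.1], [0, 0, 0]], [120, [0, 0, -1.1], [0, 0, 0]], [120, [0, 0, -1.1], [0, 0, 0]], [120, [0, 0, -1.0], [0, 0, 0]], [120, [0, 0, 0], [0, 0, 0]], [120, [0, 0, 0], [0, 0, 0]]]'

```text
time_s: 2.55
position: [0.452, 0.3065, 0.0383]
tool_rot: [[-0.951, -0.31, -0.0], [-0.31, 0.951, -0.0], [0.001, -0.0, -1.0]]
ft_force: [0.9, -0.7, -0.8]
grip_width: 0.0451
```

>>> move_arm --series '[[150, [0, 0, 0], [0, 0, 0]], [170, [0, 0, 0], [0, 0, 0]], [190, [0, 0, 0], [0, 0, 0]], [210, [0, 0, 0], [0, 0, 0]], [230, [0, 0, 0], [0, 0, 0]], [255, [0, 0, 0], [0, 0, 0]], [255, [0, 0, 0], [0, 0, 0]], [255, [0, 0, 0], [0, 0, 0]], [255, [0, 0, 0], [0, 0, 0]], [255, [0, 0, 0], [0, 0, 0]]]' --newtons 40

```text
time_s: 3.38
position: [0.4525, 0.3064, 0.0387]
tool_rot: [[-0.951, -0.309, 0.001], [-0.309, 0.951, 0.0], [-0.001, 0.0, -1.0]]
ft_force: [-1.2, 0.1, 5.7]
grip_width: 0.0108
```

>>> move_arm --series '[[255, [0, 0, 0.5], [0, 0, 0]], [255, [0, 0, 0.5], [0, 0, 0]], [255, [0, 0, 1], [0, 0, 0]], [255, [0, 0, 2], [0, 0, 0]], [255, [0, 0, 2], [0, 0, 0]], [255, [0, 0, 2], [0, 0, 0]], [255, [0, 0, 2], [0, 0, 0]], [255, [0, 0, 0], [0, 0, 0]], [255, [0, 0, 0], [0, 0, 0]], [255, [0, 0, 0], [0, 0, 0]]]'

```text
time_s: 4.22
position: [0.4518, 0.3061, 0.1378]
tool_rot: [[-0.951, -0.309, -0.001], [-0.309, 0.951, -0.0], [0.001, -0.0, -1.0]]
ft_force: [0.4, 0.5, -0.5]
grip_width: 0.011
```

Run:
```python
from h import *
print(env.observe()["position"].round(4),env.observe()["ft_force"].round(2))
t=env.get_image("top");s=env.get_image("scene")
p=env.observe()["position"]
for d in(t,s): print(proj(d,p).round(1),proj(d,p-[0,0,.021]).round(1))
a=crop(t["color"][:,:,::-1],90,200,160,260,5);b=crop(s["color"][:,:,::-1],310,75,360,125,8)
c=np.zeros((420,760,3),np.uint8);c[:300,:350]=a;c[:400,355:755]=b
cv2.imwrite("pics/grip.png",np.clip(c*1.7,0,255).astype(np.uint8))
```

```text
[0.4518 0.3061 0.1378] [ 0.43  0.52 -0.52]
[111.8 230.2] [115.7 230.6]
[334.1  93.4] [333.5  98.5]
```

View pics/grip.png

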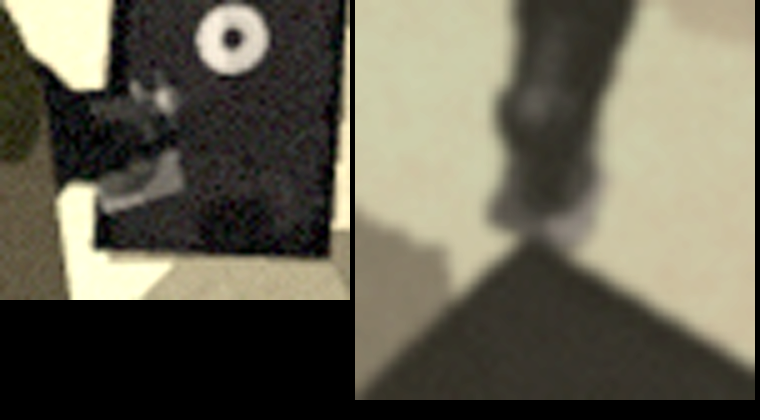

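The nut is held and clear of the tray, and the force is back to about zero. Carry it above the strut, turning it lengthwise: a = 198° → 104.2°.

>>> move_arm --series '[[255, [0.47, -2.4, 0.4], [0, 0, -4.69]], [255, [0.47, -2.4, 0.4], [0, 0, -4.69]], [255, [0.47, -2.4, 0.4], [0, 0, -4.69]], [255, [0.47, -2.4, 0.4], [0, 0, -4.69]], [255, [0.47, -2.4, 0.4], [0, 0, -4.69]], [255, [0.47, -2.4, 0.4], [0, 0, -4.69]], [255, [0.47, -2.4, 0.4], [0, 0, -4.69]], [255, [0.47, -2.4, 0.4], [0, 0, -4.69]], [255, [0.47, -2.4, 0.4], [0, 0, -4.69]], [255, [0.47, -2.4, 0.4], [0, 0, -4.69]]]'

```text
time_s: 5.15
position: [0.499, 0.0651, 0.1777]
tool_rot: [[-0.874, 0.487, -0.002], [0.487, 0.874, 0.0], [0.002, -0.001, -1.0]]
ft_force: [0.1, -0.1, -0.4]
grip_width: 0.0111
```

>>> move_arm --series '[[255, [0.47, -2.4, 0], [0, 0, -4.69]], [255, [0.47, -2.4, 0], [0, 0, -4.69]], [255, [0.47, -2.4, 0], [0, 0, -4.69]], [255, [0.47, -2.4, 0], [0, 0, -4.69]], [255, [0.47, -2.4, 0], [0, 0, -4.69]], [255, [0.47, -2.4, 0], [0, 0, -4.69]], [255, [0.47, -2.4, 0], [0, 0, -4.69]], [255, [0.47, -2.4, 0], [0, 0, -4.69]], [255, [0.47, -2.4, 0], [0, 0, -4.69]], [255, [0.47, -2.4, 0], [0, 0, -4.69]]]'

```text
time_s: 5.98
position: [0.546, -0.1749, 0.1773]
tool_rot: [[-0.241, 0.97, -0.002], [0.97, 0.241, 0.001], [0.001, -0.001, -1.0]]
ft_force: [0.6, -0.3, -1.0]
grip_width: 0.0109
```

>>> move_arm --series '[[255, [0, 0, 0], [0, 0, 0]], [255, [0, 0, 0], [0, 0, 0]], [255, [0, 0, 0], [0, 0, 0]], [255, [0, 0, 0], [0, 0, 0]], [255, [0, 0, 0], [0, 0, 0]]]'

```text
time_s: 6.4
position: [0.5461, -0.1728, 0.1782]
tool_rot: [[-0.247, 0.969, -0.0], [0.969, 0.247, 0.0], [0.0, -0.0, -1.0]]
ft_force: [-0.6, -0.0, -1.4]
grip_width: 0.0114
```

>>> move_arm --series '[[255, [0, -0.1, -1.3], [0, 0, 0]], [255, [0, 0, -1.3], [0, 0, 0]], [255, [0, 0, -1.3], [0, 0, 0]], [255, [0, 0, -1.3], [0, 0, 0]], [255, [0, 0, -1.3], [0, 0, 0]], [255, [0, 0, 0], [0, 0, 0]], [255, [0, 0, 0], [0, 0, 0]], [255, [0, 0, 0], [0, 0, 0]]]'

```text
time_s: 7.07
position: [0.5466, -0.1746, 0.1142]
tool_rot: [[-0.246, 0.969, 0.001], [0.969, 0.246, -0.001], [-0.001, 0.001, -1.0]]
ft_force: [0.5, 0.5, -0.9]
grip_width: 0.0111
```

Run:
```python
from h import *
o=env.observe();print(o["position"].round(4),o["ft_force"].round(2))
t=env.get_image("top");s=env.get_image("scene")
p=env.observe()["position"]
for d in(t,s): print(proj(d,p).round(1),proj(d,p-[0,0,.023]).round(1),proj(d,p-[0,0,.0357]).round(1))
a=crop(t["color"][:,:,::-1],285,165,355,225,5);b=crop(s["color"][:,:,::-1],225,195,290,270,6)
c=np.zeros((450,760,3),np.uint8);c[:300,:350]=a;c[:450,355:745]=b
cv2.imwrite("pics/over.png",np.clip(c*1.5,0,255).astype(np.uint8))
```

```text
[ 0.5466 -0.1746  0.1142] [ 0.52  0.49 -0.91]
[327.7 189.4] [326.5 190.8] [325.9 191.5]
[255.5 232.9] [255.9 237.2] [256.1 239.5]
```

View pics/over.png

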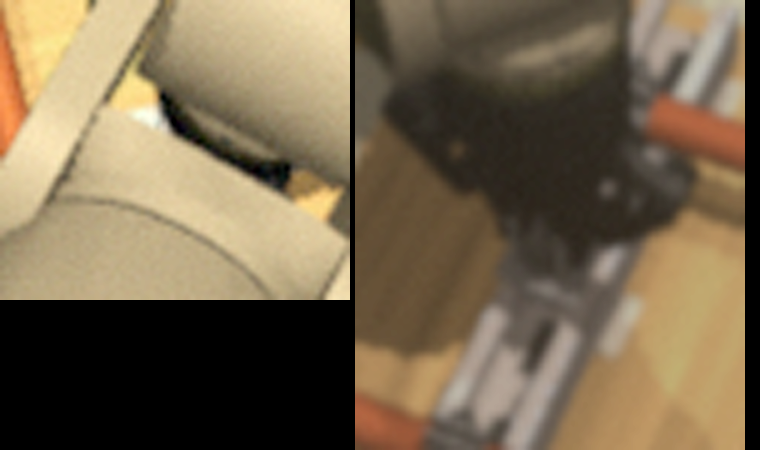

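The scene view shows the plate roughly centred over the lips (its lower edge is near crop (500–610, 265–295)); the top view is blocked by the arm. From here I'll feel for it, lowering gently.

>>> move_arm --series '[[255, [0, 0, -0.8], [0, 0, 0]], [255, [0, 0, -0.3], [0, 0, 0]], [255, [0, 0, -0.2], [0, 0, 0]], [255, [0, 0, -0.1], [0, 0, 0]], [255, [0, 0, -0.1], [0, 0, 0]], [255, [0, 0, 0], [0, 0, 0]], [255, [0, 0, 0], [0, 0, 0]]]'

```text
time_s: 7.75
position: [0.5463, -0.1748, 0.0984]
tool_rot: [[-0.246, 0.969, 0.0], [0.969, 0.246, -0.0], [-0.0, 0.0, -1.0]]
ft_force: [0.3, -0.2, -0.5]
grip_width: 0.0114
```

>>> move_arm --series '[[255, [0, 0, -0.1], [0, 0, 0]], [255, [0, 0, -0.1], [0, 0, 0]], [255, [0, 0, 0], [0, 0, 0]]]'

```text
time_s: 8.0
position: [0.5462, -0.1747, 0.0962]
tool_rot: [[-0.246, 0.969, -0.0], [0.969, 0.246, 0.0], [0.0, -0.0, -1.0]]
ft_force: [-0.0, 0.5, -1.6]
grip_width: 0.011
```

>>> move_arm --series '[[255, [0, 0, -0.1], [0, 0, 0]], [255, [0, 0, 0], [0, 0, 0]]]'

```text
time_s: 8.17
position: [0.5463, -0.1748, 0.0955]
tool_rot: [[-0.246, 0.969, 0.0], [0.969, 0.246, -0.0], [-0.0, 0.0, -1.0]]
ft_force: [-1.0, -0.3, 2.0]
grip_width: 0.0112
```

>>> move_arm --series '[[255, [0, 0, -0.1], [0, 0, 0]], [255, [0, 0, 0], [0, 0, 0]]]'

```text
time_s: 8.33
position: [0.5464, -0.1748, 0.0951]
tool_rot: [[-0.246, 0.969, 0.001], [0.969, 0.246, -0.001], [-0.001, 0.001, -1.0]]
ft_force: [-2.6, 0.3, 7.1]
grip_width: 0.0111
```

Run:
```python
from h import *
o=env.observe();print(o["position"].round(5),o["ft_force"].round(2),o["wrist_torque"].round(3),o["time_s"])
y=np.radians(14.2);R=np.array([[np.cos(y),np.sin(y)],[-np.sin(y),np.cos(y)]])
print("board-frame torque",R@o["wrist_torque"][:2],"force",R@o["ft_force"][:2])
```

```text
[ 0.54638 -0.17482  0.09513] [-2.59  0.26  7.13] [ 0.143  0.433 -0.052] 8.3333
board-frame torque [0.24478276 0.3847267 ] force [-2.44632098  0.88809008]
```

>>> move_arm --series '[[255, [0, 0, 0.02], [0, 0, 0]], [255, [-0.05, -0.012, 0], [0, 0, 0]], [255, [0, 0, 0], [0, 0, 0]]]'

```text
time_s: 8.58
position: [0.5462, -0.1749, 0.0952]
tool_rot: [[-0.246, 0.969, 0.002], [0.969, 0.246, -0.0], [-0.001, 0.001, -1.0]]
ft_force: [0.4, 1.4, 5.2]
grip_width: 0.0115
```

>>> move_arm --series '[[255, [-0.05, -0.012, 0], [0, 0, 0]], [255, [0, 0, 0], [0, 0, 0]]]'

```text
time_s: 8.75
position: [0.545, -0.1749, 0.0943]
tool_rot: [[-0.246, 0.969, -0.001], [0.969, 0.246, 0.0], [0.0, -0.001, -1.0]]
ft_force: [-0.5, 0.7, -1.1]
grip_width: 0.0112
```

>>> move_arm --series '[[255, [-0.05, -0.012, 0], [0, 0, 0]], [255, [0, 0, 0], [0, 0, 0]]]'

```text
time_s: 8.92
position: [0.5444, -0.1751, 0.0941]
tool_rot: [[-0.246, 0.969, -0.001], [0.969, 0.246, 0.0], [0.001, -0.001, -1.0]]
ft_force: [0.3, 0.7, -0.8]
grip_width: 0.0115
```

The force dropped to zero, so the nut is over the slot. Lower it further, watching the forces.

>>> move_arm --series '[[255, [0, 0, -0.1], [0, 0, 0]], [255, [0, 0, -0.1], [0, 0, 0]], [255, [0, 0, 0], [0, 0, 0]]]'

```text
time_s: 9.17
position: [0.5446, -0.175, 0.0921]
tool_rot: [[-0.246, 0.969, -0.001], [0.969, 0.246, 0.0], [0.0, -0.001, -1.0]]
ft_force: [1.1, 0.1, -0.4]
grip_width: 0.011
```

>>> move_arm --series '[[255, [0, 0, -0.1], [0, 0, 0]], [255, [0, 0, -0.1], [0, 0, 0]], [255, [0, 0, -0.1], [0, 0, 0]], [255, [0, 0, 0], [0, 0, 0]]]'

```text
time_s: 9.5
position: [0.5447, -0.175, 0.0893]
tool_rot: [[-0.246, 0.969, -0.0], [0.969, 0.246, 0.0], [0.0, -0.0, -1.0]]
ft_force: [-0.5, 1.6, -0.8]
grip_width: 0.0112
```

>>> move_arm --series '[[255, [0, 0, -0.1], [0, 0, 0]], [255, [0, 0, -0.1], [0, 0, 0]], [255, [0, 0, -0.1], [0, 0, 0]], [255, [0, 0, 0], [0, 0, 0]], [255, [0, 0, 0], [0, 0, 0]]]'

```text
time_s: 9.92
position: [0.5447, -0.1751, 0.0865]
tool_rot: [[-0.246, 0.969, -0.0], [0.969, 0.246, 0.0], [0.0, -0.0, -1.0]]
ft_force: [-0.3, -0.0, 0.1]
grip_width: 0.0109
```

>>> move_arm --series '[[255, [0, 0, -0.1], [0, 0, 0]], [255, [0, 0, 0], [0, 0, 0]], [255, [0, 0, 0], [0, 0, 0]]]'

```text
time_s: 10.17
position: [0.5447, -0.1751, 0.0855]
tool_rot: [[-0.246, 0.969, -0.0], [0.969, 0.246, 0.0], [0.0, -0.0, -1.0]]
ft_force: [0.1, -0.3, -1.5]
grip_width: 0.0113
```

>>> move_arm --series '[[255, [0, 0, -0.1], [0, 0, 0]], [255, [0, 0, 0], [0, 0, 0]], [255, [0, 0, 0], [0, 0, 0]]]'

```text
time_s: 10.42
position: [0.5448, -0.1751, 0.0846]
tool_rot: [[-0.246, 0.969, 0.0], [0.969, 0.246, -0.0], [-0.0, 0.0, -1.0]]
ft_force: [0.7, -0.5, 0.7]
grip_width: 0.0109
```

>>> move_arm --series '[[255, [0, 0, -0.05], [0, 0, 0]], [255, [0, 0, 0], [0, 0, 0]], [255, [0, 0, 0], [0, 0, 0]]]'

```text
time_s: 10.67
position: [0.5449, -0.1751, 0.0843]
tool_rot: [[-0.246, 0.969, 0.0], [0.969, 0.246, -0.0], [-0.0, 0.0, -1.0]]
ft_force: [0.4, -0.1, 4.2]
grip_width: 0.0111
```

>>> move_arm --series '[[255, [0, 0, -0.05], [0, 0, 0]], [255, [0, 0, 0], [0, 0, 0]], [255, [0, 0, 0], [0, 0, 0]]]'

```text
time_s: 10.92
position: [0.5449, -0.1751, 0.0837]
tool_rot: [[-0.246, 0.969, 0.0], [0.969, 0.246, -0.0], [-0.0, 0.0, -1.0]]
ft_force: [-0.7, 0.4, 4.9]
grip_width: 0.0111
```

>>> move_arm --series '[[255, [0, 0, -0.05], [0, 0, 0]], [255, [0, 0, 0], [0, 0, 0]], [255, [0, 0, 0], [0, 0, 0]]]'

```text
time_s: 11.17
position: [0.5448, -0.1751, 0.0831]
tool_rot: [[-0.246, 0.969, 0.0], [0.969, 0.246, -0.0], [-0.0, 0.0, -1.0]]
ft_force: [-0.4, 0.2, 5.5]
grip_width: 0.0115
```

>>> move_arm --series '[[255, [0, 0, -0.05], [0, 0, 0]], [255, [0, 0, 0], [0, 0, 0]], [255, [0, 0, 0], [0, 0, 0]]]'

```text
time_s: 11.42
position: [0.5448, -0.1751, 0.0827]
tool_rot: [[-0.246, 0.969, 0.0], [0.969, 0.246, -0.0], [-0.0, 0.0, -1.0]]
ft_force: [-0.3, 0.1, 5.6]
grip_width: 0.0109
```

The plate landed near TCP z 0.0844 and the spring force is rising as described. Push on towards 4.5–5 mm.

>>> move_arm --series '[[255, [0, 0, -0.05], [0, 0, 0]], [255, [0, 0, -0.05], [0, 0, 0]], [255, [0, 0, -0.05], [0, 0, 0]], [255, [0, 0, 0], [0, 0, 0]], [255, [0, 0, 0], [0, 0, 0]]]'

```text
time_s: 11.83
position: [0.5449, -0.1752, 0.0814]
tool_rot: [[-0.246, 0.969, 0.0], [0.969, 0.246, -0.0], [-0.0, 0.0, -1.0]]
ft_force: [-1.6, -0.2, 7.7]
grip_width: 0.0114
```

>>> move_arm --series '[[255, [0, 0, -0.05], [0, 0, 0]], [255, [0, 0, 0], [0, 0, 0]], [255, [0, 0, 0], [0, 0, 0]]]'

```text
time_s: 12.08
position: [0.5449, -0.1752, 0.0809]
tool_rot: [[-0.246, 0.969, 0.001], [0.969, 0.246, -0.0], [-0.0, 0.0, -1.0]]
ft_force: [-1.5, 1.1, 7.6]
grip_width: 0.0113
```

>>> move_arm --series '[[255, [0, 0, -0.03], [0, 0, 0]], [255, [0, 0, 0], [0, 0, 0]], [255, [0, 0, 0], [0, 0, 0]]]'

```text
time_s: 12.33
position: [0.5449, -0.1752, 0.0807]
tool_rot: [[-0.246, 0.969, 0.001], [0.969, 0.246, -0.0], [-0.0, 0.0, -1.0]]
ft_force: [-0.8, 0.2, 8.4]
grip_width: 0.0112
```

>>> move_arm --series '[[255, [0, 0, -0.03], [0, 0, 0]], [255, [0, 0, 0], [0, 0, 0]], [255, [0, 0, 0], [0, 0, 0]]]'

```text
time_s: 12.58
position: [0.5449, -0.1752, 0.0804]
tool_rot: [[-0.246, 0.969, 0.001], [0.969, 0.246, -0.0], [-0.0, 0.001, -1.0]]
ft_force: [-1.5, 0.0, 7.8]
grip_width: 0.0114
```

>>> move_arm --series '[[255, [0, 0, -0.03], [0, 0, 0]], [255, [0, 0, 0], [0, 0, 0]], [255, [0, 0, 0], [0, 0, 0]]]'

```text
time_s: 12.83
position: [0.5449, -0.1752, 0.0801]
tool_rot: [[-0.246, 0.969, 0.001], [0.969, 0.246, -0.0], [-0.001, 0.0, -1.0]]
ft_force: [-2.1, 1.5, 9.2]
grip_width: 0.0115
```

>>> move_arm --series '[[255, [0, 0, -0.03], [0, 0, 0]], [255, [0, 0, 0], [0, 0, 0]], [255, [0, 0, 0], [0, 0, 0]]]'

```text
time_s: 13.08
position: [0.5449, -0.1752, 0.0799]
tool_rot: [[-0.246, 0.969, 0.001], [0.969, 0.246, -0.0], [-0.001, 0.001, -1.0]]
ft_force: [-2.3, 0.4, 8.2]
grip_width: 0.0116
```

>>> move_arm --series '[[255, [0, 0, -0.02], [0, 0, 0]], [255, [0, 0, 0], [0, 0, 0]], [255, [0, 0, 0], [0, 0, 0]]]'

```text
time_s: 13.33
position: [0.5449, -0.1752, 0.0797]
tool_rot: [[-0.246, 0.969, 0.001], [0.969, 0.246, -0.0], [-0.001, 0.001, -1.0]]
ft_force: [-1.1, 0.3, 9.7]
grip_width: 0.0114
```

>>> move_arm --series '[[255, [-0.01, 0, -0.02], [0, 0, 0]], [255, [0, 0, 0], [0, 0, 0]], [255, [0, 0, 0], [0, 0, 0]]]'

```text
time_s: 13.58
position: [0.5449, -0.1752, 0.0796]
tool_rot: [[-0.246, 0.969, 0.001], [0.969, 0.246, -0.0], [-0.001, 0.001, -1.0]]
ft_force: [-1.1, 1.0, 9.6]
grip_width: 0.0112
```

>>> move_arm --series '[[255, [-0.01, 0, -0.02], [0, 0, 0]], [255, [0, 0, 0], [0, 0, 0]], [255, [0, 0, 0], [0, 0, 0]]]'

```text
time_s: 13.83
position: [0.5448, -0.1752, 0.0795]
tool_rot: [[-0.246, 0.969, 0.001], [0.969, 0.246, -0.001], [-0.001, 0.001, -1.0]]
ft_force: [-1.9, 1.5, 10.5]
grip_width: 0.0111
```

The nut is at or near the stop with about 10.5 N. Start the clockwise turn and watch the forces.

>>> move_arm --series '[[255, [0, 0, 0], [0, 0, -3]], [255, [0, 0, 0], [0, 0, -3]], [255, [0, 0, 0], [0, 0, -3]], [255, [0, 0, 0], [0, 0, -3]], [255, [0, 0, 0], [0, 0, -3]], [255, [0, 0, 0], [0, 0, 0]]]'

```text
time_s: 14.33
position: [0.545, -0.1754, 0.0795]
tool_rot: [[0.016, 1.0, 0.002], [1.0, -0.016, -0.001], [-0.001, 0.002, -1.0]]
ft_force: [-0.4, -0.2, 9.7]
grip_width: 0.0112
```

```bash
python3 -c "
from rig import env
o=env.observe();print(o['position'].round(4),o['ft_force'].round(2),o['wrist_torque'].round(3),o['q'].round(1))"
```

```text
[ 0.545  -0.1754  0.0795] [-0.44 -0.22  9.73] [ 0.016  0.229 -0.004] [-29.7  33.6  84.1  -0.   62.2 -28.7]
```

>>> move_arm --series '[[255, [0, 0, 0], [0, 0, -4]], [255, [0, 0, 0], [0, 0, -4]], [255, [0, 0, 0], [0, 0, -4]], [255, [0, 0, 0], [0, 0, -4]], [255, [0, 0, 0], [0, 0, -4]], [255, [0, 0, 0], [0, 0, 0]]]'

```text
time_s: 14.83
position: [0.545, -0.1754, 0.0795]
tool_rot: [[0.358, 0.934, 0.002], [0.934, -0.358, -0.001], [-0.0, 0.002, -1.0]]
ft_force: [-1.1, 0.2, 10.6]
grip_width: 0.0112
```

```bash
python3 -c "
from rig import env
o=env.observe();print(o['position'].round(4),o['ft_force'].round(2),o['wrist_torque'].round(3),o['q'].round(1))"
```

```text
[ 0.545  -0.1754  0.0795] [-1.12  0.24 10.55] [ 0.043  0.196 -0.063] [-29.7  33.6  84.1  -0.   62.2  -8.7]
```

>>> move_arm --series '[[255, [0, 0, 0], [0, 0, -5]], [255, [0, 0, 0], [0, 0, -5]], [255, [0, 0, 0], [0, 0, -5]], [255, [0, 0, 0], [0, 0, -5]], [255, [0, 0, 0], [0, 0, -5]], [255, [0, 0, 0], [0, 0, -5]], [255, [0, 0, 0], [0, 0, 0]]]'

```text
time_s: 15.42
position: [0.5444, -0.1751, 0.0795]
tool_rot: [[0.778, 0.629, 0.0], [0.629, -0.778, -0.0], [-0.0, 0.0, -1.0]]
ft_force: [-2.7, 1.2, 12.2]
grip_width: 0.0109
```

```bash
python3 -c "
from rig import env
o=env.observe();print(o['position'].round(4),o['ft_force'].round(2),o['wrist_torque'].round(3),o['q'].round(1))"
```

```text
[ 0.5444 -0.1751  0.0795] [-2.72  1.24 12.19] [ 0.292  0.621 -0.102] [-29.7  33.6  84.2  -0.   62.2  21.4]
```

>>> move_arm --series '[[255, [0, 0, 0], [0, 0, -4]], [255, [0, 0, 0], [0, 0, -4]], [255, [0, 0, 0], [0, 0, -4]], [255, [0, 0, 0], [0, 0, -4]], [255, [0, 0, 0], [0, 0, -4]], [255, [0, 0, 0], [0, 0, 0]]]'

```text
time_s: 15.92
position: [0.5437, -0.1747, 0.0795]
tool_rot: [[0.945, 0.326, -0.002], [0.326, -0.945, 0.0], [-0.001, -0.001, -1.0]]
ft_force: [-6.5, 3.1, 15.0]
grip_width: 0.0111
```

```bash
python3 -c "
from rig import env
o=env.observe();print(o['position'].round(4),o['ft_force'].round(2),o['wrist_torque'].round(3),o['q'].round(1))"
```

```text
[ 0.5437 -0.1747  0.0795] [-6.54  3.13 15.02] [ 0.435  1.104 -0.023] [-29.7  33.6  84.2  -0.   62.3  41.3]
```

Lateral force is building as the nut's end reaches the +x wall. Follow the force sideways and ease off slightly in z.

>>> move_arm --series '[[255, [-0.06, 0.03, 0.02], [0, 0, 0]], [255, [-0.06, 0.03, 0], [0, 0, 0]], [255, [0, 0, 0], [0, 0, 0]], [255, [0, 0, 0], [0, 0, 0]]]'

```text
time_s: 16.25
position: [0.5436, -0.1746, 0.0795]
tool_rot: [[0.944, 0.329, 0.001], [0.329, -0.944, -0.0], [0.001, 0.001, -1.0]]
ft_force: [-1.3, 0.9, 8.9]
grip_width: 0.011
```

```bash
python3 -c "
from rig import env
o=env.observe();print(o['position'].round(4),o['ft_force'].round(2),o['wrist_torque'].round(3),o['q'].round(1))"
```

```text
[ 0.5436 -0.1746  0.0795] [-1.29  0.93  8.91] [ 0.106  0.27  -0.054] [-29.7  33.5  84.4   0.   62.1  41.1]
```

>>> move_arm --series '[[255, [0, 0, 0], [0, 0, -2]], [255, [0, 0, 0], [0, 0, -1.5]], [255, [0, 0, 0], [0, 0, -1.5]], [255, [0, 0, 0], [0, 0, 0]], [255, [0, 0, 0], [0, 0, 0]]]'

```text
time_s: 16.67
position: [0.5435, -0.1745, 0.0796]
tool_rot: [[0.969, 0.246, 0.001], [0.246, -0.969, -0.0], [0.001, 0.001, -1.0]]
ft_force: [-0.7, 0.4, 9.2]
grip_width: 0.0116
```

```bash
python3 -c "
from rig import env
o=env.observe();print(o['position'].round(4),o['ft_force'].round(2),o['wrist_torque'].round(3),o['tool_rot'].round(4).tolist())"
```

```text
[ 0.5435 -0.1745  0.0796] [-0.74  0.37  9.17] [0.215 0.319 0.036] [[0.9694, 0.2456, 0.0007], [0.2456, -0.9694, -0.0004], [0.0006, 0.0006, -1.0]]
```

Turned to a = 14.2° and the forces are calm. Now let it rise into the lips.

>>> move_arm --series '[[255, [0, 0, 0.05], [0, 0, 0]], [255, [0, 0, 0.05], [0, 0, 0]], [255, [0, 0, 0.05], [0, 0, 0]], [255, [0, 0, 0], [0, 0, 0]], [255, [0, 0, 0], [0, 0, 0]]]'

```text
time_s: 17.08
position: [0.5435, -0.1745, 0.0809]
tool_rot: [[0.969, 0.246, 0.001], [0.246, -0.969, -0.0], [0.0, 0.0, -1.0]]
ft_force: [-0.8, 0.7, 7.6]
grip_width: 0.0111
```

>>> move_arm --series '[[255, [0, 0, 0.04], [0, 0, 0]], [255, [0, 0, 0], [0, 0, 0]], [255, [0, 0, 0], [0, 0, 0]]]'

```text
time_s: 17.33
position: [0.5435, -0.1745, 0.0812]
tool_rot: [[0.969, 0.246, 0.001], [0.246, -0.969, -0.0], [0.0, 0.0, -1.0]]
ft_force: [-1.3, 0.1, 7.2]
grip_width: 0.0113
```

>>> move_arm --series '[[255, [0, 0, 0.04], [0, 0, 0]], [255, [0, 0, 0], [0, 0, 0]], [255, [0, 0, 0], [0, 0, 0]]]'

```text
time_s: 17.58
position: [0.5435, -0.1745, 0.0815]
tool_rot: [[0.969, 0.246, 0.0], [0.246, -0.969, -0.0], [0.0, 0.0, -1.0]]
ft_force: [-1.6, 2.0, 8.2]
grip_width: 0.0112
```

```bash
python3 -c "
from rig import env
o=env.observe();print(o['position'].round(4),o['ft_force'].round(2),o['wrist_torque'].round(3),o['tool_rot'].round(4).tolist())"
```

```text
[ 0.5435 -0.1745  0.0815] [-1.64  2.    8.2 ] [0.116 0.234 0.017] [[0.9694, 0.2457, 0.0005], [0.2457, -0.9694, -0.0002], [0.0004, 0.0003, -1.0]]
```

>>> move_arm --series '[[255, [0, 0, 0.04], [0, 0, 0]], [255, [0, 0, 0], [0, 0, 0]], [255, [0, 0, 0], [0, 0, 0]]]'

```text
time_s: 17.83
position: [0.5435, -0.1745, 0.0819]
tool_rot: [[0.969, 0.246, 0.0], [0.246, -0.969, -0.0], [0.0, 0.0, -1.0]]
ft_force: [-0.6, 0.6, 7.3]
grip_width: 0.0111
```

>>> move_arm --series '[[255, [0, 0, 0.04], [0, 0, 0]], [255, [0, 0, 0], [0, 0, 0]], [255, [0, 0, 0], [0, 0, 0]]]'

```text
time_s: 18.08
position: [0.5435, -0.1745, 0.0823]
tool_rot: [[0.969, 0.246, 0.0], [0.246, -0.969, -0.0], [0.0, 0.0, -1.0]]
ft_force: [-0.7, 1.1, 6.7]
grip_width: 0.0111
```

>>> move_arm --series '[[255, [0, 0, 0.03], [0, 0, 0]], [255, [0, 0, 0], [0, 0, 0]], [255, [0, 0, 0], [0, 0, 0]]]'

```text
time_s: 18.33
position: [0.5435, -0.1745, 0.0825]
tool_rot: [[0.969, 0.246, 0.0], [0.246, -0.969, -0.0], [0.0, 0.0, -1.0]]
ft_force: [0.0, 0.3, 5.6]
grip_width: 0.0112
```

>>> move_arm --series '[[255, [0, 0, 0.03], [0, 0, 0]], [255, [0, 0, 0], [0, 0, 0]], [255, [0, 0, 0], [0, 0, 0]]]'

```text
time_s: 18.58
position: [0.5434, -0.1745, 0.0826]
tool_rot: [[0.969, 0.246, 0.0], [0.246, -0.969, -0.0], [0.0, 0.0, -1.0]]
ft_force: [-0.2, 0.1, 3.9]
grip_width: 0.0116
```

>>> move_arm --series '[[255, [0, 0, 0.03], [0, 0, 0]], [255, [0, 0, 0], [0, 0, 0]], [255, [0, 0, 0], [0, 0, 0]]]'

```text
time_s: 18.83
position: [0.5434, -0.1745, 0.0827]
tool_rot: [[0.969, 0.245, 0.0], [0.245, -0.969, 0.0], [0.0, -0.0, -1.0]]
ft_force: [1.9, -1.1, -0.5]
grip_width: 0.0113
```

The catch is confirmed: z stopped at 0.0827 and the force fell to about 0. Open slowly, then rise.

>>> move_arm --series '[[215, [0, 0, 0], [0, 0, 0]], [205, [0, 0, 0], [0, 0, 0]], [195, [0, 0, 0], [0, 0, 0]], [185, [0, 0, 0], [0, 0, 0]], [170, [0, 0, 0], [0, 0, 0]], [150, [0, 0, 0], [0, 0, 0]], [130, [0, 0, 0], [0, 0, 0]], [130, [0, 0, 0], [0, 0, 0]], [130, [0, 0, 0], [0, 0, 0]]]'

```text
time_s: 19.58
position: [0.5433, -0.1745, 0.0829]
tool_rot: [[0.969, 0.246, -0.0], [0.246, -0.969, -0.0], [-0.0, 0.0, -1.0]]
ft_force: [-0.1, -0.6, 0.4]
grip_width: 0.0419
```

>>> move_arm --series '[[130, [0, 0, 0.5], [0, 0, 0]], [130, [0, 0, 1], [0, 0, 0]], [130, [0, 0, 1.5], [0, 0, 0]], [130, [0, 0, 2], [0, 0, 0]], [130, [0, 0, 3], [0, 0, 0]], [130, [0, 0, 3], [0, 0, 0]], [130, [0, 0, 3], [0, 0, 0]], [130, [0, 0, 0], [0, 0, 0]]]'

```text
time_s: 20.25
position: [0.545, -0.1753, 0.23]
tool_rot: [[0.969, 0.246, 0.01], [0.246, -0.969, -0.006], [0.008, 0.008, -1.0]]
ft_force: [0.2, -0.9, -0.0]
grip_width: 0.0417
```

>>> move_arm --series '[[130, [-1.5, 3.5, 0], [0, 0, 0]], [130, [-1.5, 3.5, 0], [0, 0, 0]], [130, [-1.5, 3.5, 0], [0, 0, 0]], [130, [-1.5, 3.5, 0], [0, 0, 0]], [130, [-1.5, 3.5, 0], [0, 0, 0]], [130, [-1.5, 3.5, 0], [0, 0, 0]], [130, [-1.5, 3.5, 0], [0, 0, 0]], [130, [-1.5, 3.5, 0], [0, 0, 0]], [130, [0, 0, 0], [0, 0, 0]], [130, [0, 0, 0], [0, 0, 0]]]'

```text
time_s: 21.08
position: [0.4226, 0.1069, 0.2236]
tool_rot: [[0.969, 0.249, 0.001], [0.249, -0.969, -0.0], [0.001, 0.0, -1.0]]
ft_force: [0.1, 0.1, 0.4]
grip_width: 0.0419
```

Run:
```python
from h import *
t=env.get_image("top");s=env.get_image("scene")
p=np.array([.5434,-.1745,.0])
for d in(t,s): print(proj(d,p+[0,0,.063]).round(1),proj(d,p+[0,0,.091]).round(1))
a=crop(t["color"][:,:,::-1],285,165,355,225,5);b=crop(s["color"][:,:,::-1],225,195,290,270,6)
c=np.zeros((560,760,3),np.uint8);c[:300,:350]=a;c[:450,355:745]=b
c[310:550,:320]=t["color"][::-1][::-1][:,:,::-1][110:350:1,120:440]
cv2.imwrite("pics/end.png",np.clip(c*1.5,0,255).astype(np.uint8))
```

```text
[325.1 193.8] [326.4 192.2]
[255.5 241.5] [255.  236.5]
```

View pics/end.png

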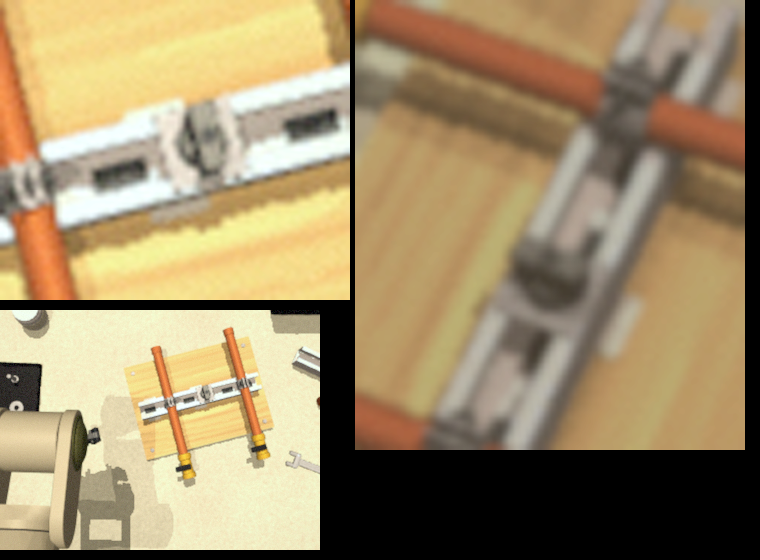

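The top crop shows the nut at full-image pixel (326,193), against a predicted (326,192). The wing lies across the strut, the plate lies square on the lips, and the nut is midway between the clamps at inset (170,402) and (243,383). The tray, bolt and washer are undisturbed. Handing in.

```bash
python3 -c "
from rig import env
print(env.observe()['time_s'],env.close_job())"
```

```text
the job is handed in; nothing more can be done
21.1833 None
```

The channel nut is caught in the strut, square across it and midway between the two pipes. I handed the job in at 21.2 s with the arm well clear.

**What I did:** I gripped the nut by its wing and felt for the slot. It first landed on a lip at about 7 N, and a 1–1.5 mm shift let it drop in. I lowered it lengthwise until the plate landed, pushed about 4.9 mm further and turned it 90° clockwise. Then I let it rise until its grooves caught the lips, opened the gripper slowly and moved away.

**Last checks:**
- **Catch:** the nut stopped rising 1.7 mm below where the plate landed (2 mm nominal), and the force dropped to about 0 there.
- **Angle and position:** it was left at 14.2°, matching the board's measured 14.2°. The last picture shows it midway between the clamps, with the tray things still in place. The things to the right of the board were only partly in that picture.

**What did not go cleanly:**
- **Cameras:** the two cameras disagreed by about 5 mm. I started from their mean and let the feel of the slot decide across the strut. Along the strut the position rests on the images, good to about 2 mm.
- **Force peak:** near the end of the turn the downward force reached 15 N, against the plate's 18 N limit, with about 7 N sideways. I shifted sideways and eased off, and it fell to about 9 N.

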